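# Clamp a sign foot in the bench vise

## Robot

A 7-joint arm with a two-finger parallel gripper is mounted at the origin on the work surface. World frame = base frame: x ahead of the robot, y to its left, z up, the work surface at z = 0. Lengths are in m, angles in rad, forces in N, time in s.
With the tool pointing down it reaches from about 0.4 to 0.75 m from the base axis. Payload 19.5 kg.
Tool frame: the origin (TCP) lies on the centre line of the jaws, within the pads' length; the fingertips stand ctrl.tips_ahead ahead of it and the grasp point (between the pads) lies 6 mm ahead of it (ctrl.tips_ahead is the distance from the TCP to the fingertips, in m); z points along the fingers, y is the direction in which the jaws open and shut (so a half turn about z gives the same grasp; the last joint's range is limited). The gripper opens to 85 mm and grips with 20 to 120 N. Pads are 22 mm wide; open, the fingers measure 114 mm over their backs; the gripper's body (76 mm by 85 mm) begins 54 mm behind the grasp point. The pads swing forward as they close: fully open they stand 13 mm farther back than shut.
Start: joints at [-1.343, 0.707, -0.028, 1.485, 0.022, 0.951, -0.075], TCP at [0.153, 0.554, 0.256] pointing down, gripper open.
Joint ranges: [-2.71, 2.71], [-0.32, 2.16], [-1.57, 1.52], [0, 2.45], [-1.46, 4.6], [0, 2.02], [-2.83, 2.83]. Speed limits (rad/s): [1.89, 1.89, 2.57, 2.57, 3.01, 3.01, 3.01].

## Interface

Orientations are given as [roll, pitch, yaw] about the fixed x, y, z axes, in that order (R = Rz(yaw) Ry(pitch) Rx(roll)).
In Python, from rig import ctrl gives the robot as it stands.
- The arm moves only by the tool servo_tool, never from a script. Its argument "rows" is a list of rows, each an object of numbers: "hand": the gripper's target within -1 to 1 (shut at 1, half-way at 0, fully open at -1); "dx", "dy", "dz": the shift along the tool's x, y, z in units of 25 mm (1.0 is 25 mm); "rx", "ry", "rz": the turn, a rotation vector about the tool's x, y, z in degrees. A call has exactly 10 rows; each row shifts and turns the commanded pose from where the row before left it, along the tool's axes as they then stand; what a row does not reach is not made up. A row lasts 1/8 s, in which the tool goes at most 62.5 mm and 10.7 degrees, less where a joint would pass 70% of its speed; a pose out of reach is approached as far as the arm can. A call is refused whole if a number of a shift passes 1 or a number of a turn 10.7, either way. A call with a gripper value outside its range is refused whole. The fingers move at their own pace and stop on an object; "newtons" is the grip in N (left out, the last holds). Time passes only in rows, so rows that do not move let the fingers close, or fill a call up. It gives the time, the measured TCP pose, the force and the opening at its end, in the units of the state.
- ctrl.get_state(): the state, without advancing time (a new reading comes with each control period).
- ctrl.snapshot(name): name is "scene" or "top" or "wrist"; returns the picture (400x640x3 uint8, blue, green, red); there is no depth.
- ctrl.camera_model(name): a dict with "fx", "fy", "cx", "cy" (pixels), "R" (3x3) and "t" (3): a world point X has camera coordinates R X + t. Camera axes: x right, y down, z forward; pixel columns grow to the right and rows downward; lengths in m; the calibration is good to about 2 mm. A picture is of the moment at which its call begins: read the wrist's pose just before it. camera_model takes no time and is no camera call; for the wrist camera it gives the pose at the moment of the call.
- ctrl.close_job(): hands the job in, once; it reports no verdict.
The state is a dict: "time": time; "joint_positions": joint angles; "dq": joint speeds; "effort": joint torques, N m; "ee_pos": TCP position; "eef_rot": TCP orientation; "ft_force": force on the tool from outside, world axes, zero at the start; "moment": the same for the moment, N m; "finger_gap": opening from 0.0 (shut) to 1.0 (fully open).
Only numpy, scipy, OpenCV 4.12 (cv2) and the standard library are available. Lean on these libraries where they do the work, as an engineer would, in place of code of your own. Each camera call takes 0.05 s, during which the arm holds its last target. There are 200 camera calls.

## Task

Clamp the white T-shaped sign foot in the vise, rib up, ready for drilling: lay it down on the two parallels, centred along the jaws and with its long side flat against the fixed jaw, and only then slide the other jaw firmly up against it so that it is held, and let go. Set the foot down without dropping it, and leave the other things on the table where they are.

Things in the scene. Friction and masses are not known exactly. Their poses are not given: they have to be found in the camera images.
- foot_center (a point): the sign foot, a white plastic inverted T, same either way round, about 0.3 kg, 72 mm high. Base 50 (its x) x 100 (its y) x 32 mm high; on its middle an upright rib 16 mm thick (x), 100 mm long (y), 40 mm high. This point is its centre: mid-plane of the rib, 36 mm above the underside, 4 mm above the base's top. z up. Starts upright on the table.
- foot: the same sign foot, origin at the centre of its underside, same axes
- vise: low grey bench vise fixed to the table, bed from x = -125 to +135 mm, 110 mm wide, top 25 mm above the table. Origin at table height, z up, x = closing direction (sliding jaw towards fixed jaw), y along the jaws. Fixed jaw at the +x end, top 62 mm above the table. Clamped foot: its centre at x = +70, y = 0, z = 73 mm.
- fixed_face (a point): middle of the fixed jaw's flat face (vise x = +95 mm, face 110 mm wide), at the height of the parallels' tops, 37 mm above the table; axes as the vise. The two parallels are fixed steel strips on the bed along y, 8 mm wide, 100 mm long, centred 11 and 37 mm from this face; the foot's base rests on both when against the face.
- jaw: sliding jaw of the vise, 100 mm wide, top 62 mm above the table; origin in the plane of its clamping face, mid-width, at table height; axes as the vise. Slides along vise x from -20 mm (fully open, 115 mm from the fixed jaw) to +50 mm (stop); +45 mm when closed on the foot. Moves when pushed with about 6 N (friction; no screw or spring) and stays where it is left.
- jaw_grip (a point): upright steel grip plate on top of the sliding jaw, to push or pull the jaw by: 16 mm thick (vise x), 60 mm wide (vise y), from 62 to 113 mm above the table. This point: middle of its thickness and width, 90 mm above the table, 40 mm behind the jaw's face; axes as the vise.
- offcut: plain rectangular offcut of the same white plastic, 70 x 60 x 30 mm, no rib; lies near one end of the foot; bystander, leave it alone; origin at the centre of its underside
- tape: roll of tape lying flat, 104 mm across, 48 mm high; bystander; origin at the centre of its underside
- squeegee: flat hand squeegee, about 100 x 85 x 18 mm; bystander; origin at its underside
- pen_cup: square black cup of pens, 75 x 75 mm, 155 mm high with the pens; bystander; origin at the centre of its underside
- carton: small cardboard carton, 90 x 140 x 70 mm; bystander; origin at the centre of its underside
- screwdriver: screwdriver lying on the table near its far side; bystander; origin at its middle, x along its length
- ruler: steel ruler lying flat, 300 x 32 x 4 mm; bystander; origin at the centre of its underside
There are look-alikes about, which are no part of the job. Leave any blue, green or pink look-alike of the foot alone.

How it is judged:
By the outcome, as a careful person would: the job done as asked, in the order asked, and still so for the second after the job is handed in, with the robot touching nothing.
It also fails if it takes over 48 s, if anything falls off the work surface, if the arm or the gripper's body presses on something with over 40 N, if the wrist force passes 120 N, or if a joint passes its speed limit or range.

## Working session

There is one attempt and no reset: what is moved stays moved. The work goes in short steps, Python scripts to look and compute and a tool call to move; the robot and the scene stay as the last step left them, time stands still between calls to the robot, and variables do not carry over. Pictures are saved under pics/ and viewed, about 8 in all and at most 12, crops included, and the job is handed in when it is done.

Besides the shell and the picture viewer there is one more tool, called after "Emit:" as name(argument=value, ...), one argument or row to a line, values as JSON. servo_tool: Moves the arm, as the interface text tells. Its arguments: {"type":"object","properties":{"rows":{"type":"array","items":{"type":"object","properties":{"hand":{"type":"number"},"dx":{"type":"number"},"dy":{"type":"number"},"dz":{"type":"number"},"rx":{"type":"number"},"ry":{"type":"number"},"rz":{"type":"number"}}}},"newtons":{"type":"number"}},"required":["rows"]}

```bash
mkdir -p pics; ls; python3 - <<'E'
from rig import ctrl
import cv2,numpy as np
print(ctrl.get_state(), ctrl.tips_ahead)
a=ctrl.snapshot("scene");b=ctrl.snapshot("top")
cv2.imwrite("pics/scene.png",a);cv2.imwrite("pics/top.png",b)
for n in("scene","top","wrist"):print(n,ctrl.camera_model(n))
E
```

```text
pics
{'time': 0.0, 'joint_positions': array([-1.34272247,  0.70708838, -0.02761879,  1.48503324,  0.02200907,
        0.95091581, -0.07551887]), 'dq': array([ 6.15873095e-04,  1.72202145e-03, -6.39973533e-05, -2.26083859e-03,
        6.01122730e-04,  1.36122993e-03,  1.28556941e-05]), 'effort': array([ 3.56674782e-04, -8.83226180e+01,  1.23454638e+00, -2.36171114e+01,
        1.68963033e-02,  6.50257527e-03, -1.90697540e-05]), 'ee_pos': array([0.15317924, 0.55395419, 0.25582777]), 'eef_rot': array([-3.14045156e+00,  4.48784170e-05,  2.87180730e+00]), 'ft_force': array([ 0.48612667,  0.55349247, -0.47135224]), 'moment': array([ 0.02019849, -0.02481424,  0.00199191]), 'finger_gap': 0.9987719650199403} 0.025
scene {'fx': 447.1879760754887, 'fy': 447.1879760754887, 'cx': 319.3183285413737, 'cy': 199.60767178437413, 'R': array([[ 0.86894851,  0.49455779, -0.01846851],
       [ 0.35685479, -0.65198448, -0.66900739],
       [-0.342904  ,  0.5747424 , -0.74302626]]), 't': array([-0.47142382, -0.14324308,  1.47867174])}
top {'fx': 437.1911798154253, 'fy': 437.1911798154253, 'cx': 318.03079392269655, 'cy': 196.23077826173753, 'R': array([[-0.0105477 , -0.9999343 , -0.00448879],
       [-0.9965803 ,  0.01088003, -0.08191055],
       [ 0.08195401,  0.00360947, -0.99662958]]), 't': array([-0.00480902,  0.55423545,  1.21026724])}
wrist {'fx': 304.45446528360964, 'fy': 304.45446528360964, 'cx': 323.0056372013333, 'cy': 197.23411697124797, 'R': array([[ 0.26785797,  0.96345646, -0.00194028],
       [ 0.92795406, -0.25744496,  0.26948722],
       [ 0.25913969, -0.0739848 , -0.96300201]]), 't': array([-0.57267364, -0.03495001,  0.37989482])}
```

View pics/top.png

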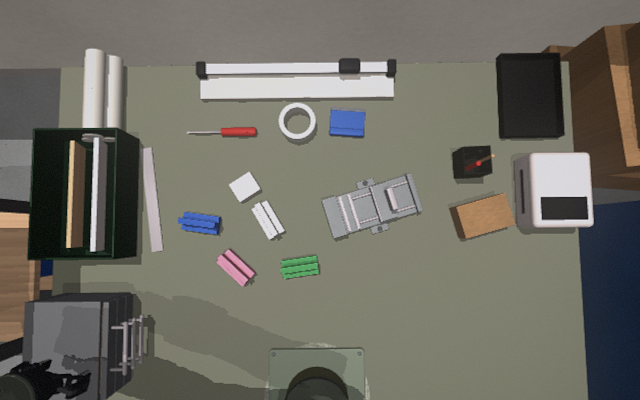

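View pics/scene.png

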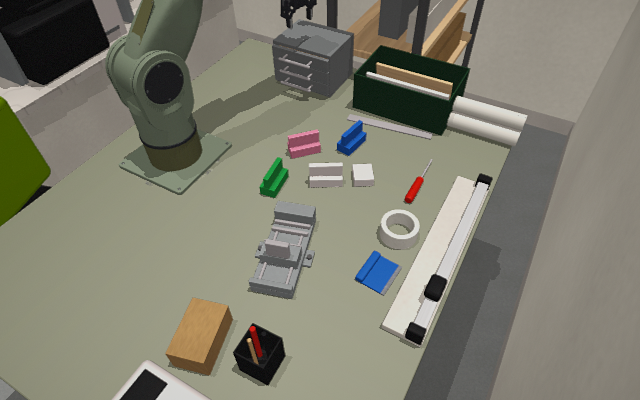

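Top view: foot is white at about (268,220), the offcut at (245,187), and the vise at about (372,206) with its fixed jaw at the left end (340,215). Next an enlarged crop with white-mask contours.

```bash
cat >h.py <<'E'
import numpy as np,cv2
def ray(m,px,z):
    """world point on plane z of pixel px (x,y)"""
    R=np.array(m["R"]);t=np.array(m["t"])
    d=R.T@np.array([(px[0]-m["cx"])/m["fx"],(px[1]-m["cy"])/m["fy"],1]);c=-R.T@t
    return c+d*(z-c[2])/d[2]
def proj(m,X):
    p=np.array(m["R"])@np.asarray(X)+m["t"];return np.array([m["fx"]*p[0]/p[2]+m["cx"],m["fy"]*p[1]/p[2]+m["cy"]])
E
python3 - <<'E'
from rig import ctrl
from h import *
m=ctrl.camera_model("top");b=cv2.imread("pics/top.png")
cv2.imwrite("pics/crop.png",cv2.resize(b[160:260,230:430],None,fx=4,fy=4,interpolation=cv2.INTER_CUBIC))
hsv=cv2.cvtColor(b,cv2.COLOR_BGR2HSV)
k=((hsv[...,1]<30)&(hsv[...,2]>120)).astype(np.uint8)
k[:,:225]=0;k[:,305:]=0;k[:165]=0;k[250:]=0
for c in cv2.findContours(k,0,2)[0]:
    if cv2.contourArea(c)<40: continue
    r=cv2.minAreaRect(c);print(r)
    for q in cv2.boxPoints(r):print(ray(m,q,0.032).round(4))
E
```

```text
((266.8619689941406, 218.52919006347656), (38.494178771972656, 18.979354858398438), 59.620880126953125)
[0.5261 0.1826 0.032 ]
[0.5525 0.1368 0.032 ]
[0.4592 0.0827 0.032 ]
[0.4331 0.1283 0.032 ]
((244.0306854248047, 186.15884399414062), (21.93072509765625, 25.716028213500977), 57.2647705078125)
[0.5909 0.2437 0.032 ]
[0.6296 0.183  0.032 ]
[0.5771 0.1496 0.032 ]
[0.5387 0.2101 0.032 ]
```

View pics/crop.png

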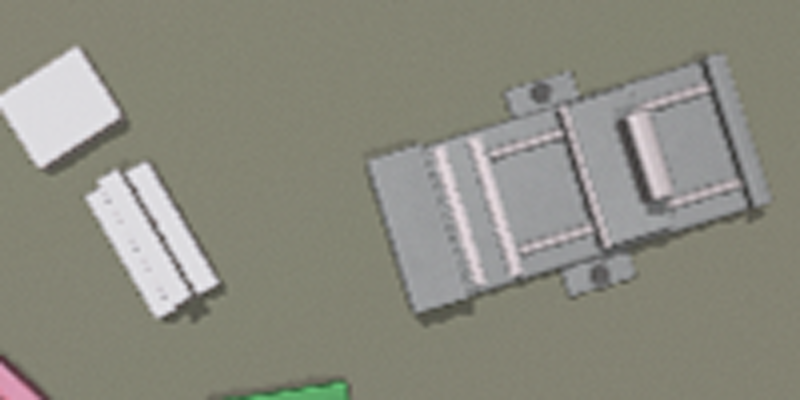

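Crop: the foot's rib runs along the white bar (90,195)–(215,290). The fixed jaw's far edge runs (368,158)–(415,312), the sliding jaw's face (560,105)–(605,245), and the grip plate's top is near (628–672, 110–205).

```bash
cat >>h.py <<'E'
from scipy.spatial.transform import Rotation as Ro
def plan(p0,yaw0,p1,yaw1,n,z0=None,nrot=None,hand=-1):
    """rows from pose 0 to 1 (tool down), straight line, turn spread on the first nrot rows"""
    nrot=nrot or n;p0=np.array(p0);p1=np.array(p1);y=yaw0;out=[];dy=np.degrees(yaw1-yaw0)/nrot
    for i in range(n):
        s=Ro.from_euler("xyz",[np.pi,0,y]).inv().apply((p1-p0)/n)/.025
        r=dy if i<nrot else 0
        out.append(dict(dx=round(s[0],2),dy=round(s[1],2),dz=round(s[2],2),rz=round(-r,1),hand=hand))
        y+=np.radians(r)
    return out
def show(rows):
    for i in range(0,len(rows),10):print(str(rows[i:i+10]).replace("'",'"'))
E
python3 - <<'E'
from rig import ctrl
from h import *
m=ctrl.camera_model("top")
c=lambda u,v:(230+(u-1.5)/4,160+(v-1.5)/4)
P=lambda u,v,z:ray(m,c(u,v),z)
A,B=P(368,158,.062),P(415,312,.062)
C,D=P(560,105,.062),P(605,245,.062)
E_,F=P(626,112,.113),P(655,205,.113)
for n,a,b in(("fix back",A,B),("jaw face",C,D),("grip front",E_,F)):
    d=a-b;print(n,a.round(3),b.round(3),"mid",((a+b)/2).round(4),"len",np.linalg.norm(d).round(4),"ang",np.degrees(np.arctan2(d[1],d[0])).round(1))
s=ctrl.get_state()
show(plan(s["ee_pos"],s["eef_rot"][2],[.493,.134,.25],np.radians(30),23,nrot=20))
E
```

```text
fix back [ 0.543 -0.021  0.062] [ 0.438 -0.051  0.062] mid [ 0.4904 -0.0359  0.062 ] len 0.1093 ang 16.3
jaw face [ 0.578 -0.152  0.062] [ 0.482 -0.181  0.062] mid [ 0.5298 -0.1666  0.062 ] len 0.1001 ang 16.6
grip front [ 0.567 -0.189  0.113] [ 0.506 -0.207  0.113] mid [ 0.5368 -0.1981  0.113 ] len 0.0635 ang 16.0
[{"dx": np.float64(-0.76), "dy": np.float64(-0.55), "dz": np.float64(0.01), "rz": np.float64(6.7), "hand": -1}, {"dx": np.float64(-0.82), "dy": np.float64(-0.45), "dz": np.float64(0.01), "rz": np.float64(6.7), "hand": -1}, {"dx": np.float64(-0.87), "dy": np.float64(-0.35), "dz": np.float64(0.01), "rz": np.float64(6.7), "hand": -1}, {"dx": np.float64(-0.91), "dy": np.float64(-0.25), "dz": np.float64(0.01), "rz": np.float64(6.7), "hand": -1}, {"dx": np.float64(-0.93), "dy": np.float64(-0.14), "dz": np.float64(0.01), "rz": np.float64(6.7), "hand": -1}, {"dx": np.float64(-0.94), "dy": np.float64(-0.03), "dz": np.float64(0.01), "rz": np.float64(6.7), "hand": -1}, {"dx": np.float64(-0.94), "dy": np.float64(0.08), "dz": np.float64(0.01), "rz": np.float64(6.7), "hand": -1}, {"dx":
[... 1006 characters left out ...]
, "dy": np.float64(0.89), "dz": np.float64(0.01), "rz": np.float64(6.7), "hand": -1}, {"dx": np.float64(-0.18), "dy": np.float64(0.92), "dz": np.float64(0.01), "rz": np.float64(6.7), "hand": -1}, {"dx": np.float64(-0.07), "dy": np.float64(0.94), "dz": np.float64(0.01), "rz": np.float64(6.7), "hand": -1}, {"dx": np.float64(0.04), "dy": np.float64(0.94), "dz": np.float64(0.01), "rz": np.float64(6.7), "hand": -1}]
[{"dx": np.float64(0.15), "dy": np.float64(0.93), "dz": np.float64(0.01), "rz": 0, "hand": -1}, {"dx": np.float64(0.15), "dy": np.float64(0.93), "dz": np.float64(0.01), "rz": 0, "hand": -1}, {"dx": np.float64(0.15), "dy": np.float64(0.93), "dz": np.float64(0.01), "rz": 0, "hand": -1}]
```

Emit:
servo_tool(
  rows=[
    {"dx": -0.76, "dy": -0.55, "rz": 6.7, "hand": -1},
    {"dx": -0.82, "dy": -0.45, "rz": 6.7, "hand": -1},
    {"dx": -0.87, "dy": -0.35, "rz": 6.7, "hand": -1},
    {"dx": -0.91, "dy": -0.25, "rz": 6.7, "hand": -1},
    {"dx": -0.93, "dy": -0.14, "rz": 6.7, "hand": -1},
    {"dx": -0.94, "dy": -0.03, "rz": 6.7, "hand": -1},
    {"dx": -0.94, "dy": 0.08, "rz": 6.7, "hand": -1},
    {"dx": -0.92, "dy": 0.19, "rz": 6.7, "hand": -1},
    {"dx": -0.89, "dy": 0.29, "rz": 6.7, "hand": -1},
    {"dx": -0.85, "dy": 0.4, "rz": 6.7, "hand": -1},
  ],
)

```text
invalid input
```

Emit:
servo_tool(
  rows=[
    {"dx": -0.8, "dy": 0.49, "rz": 6.7, "hand": -1},
    {"dx": -0.74, "dy": 0.58, "rz": 6.7, "hand": -1},
    {"dx": -0.66, "dy": 0.67, "rz": 6.7, "hand": -1},
    {"dx": -0.58, "dy": 0.74, "rz": 6.7, "hand": -1},
    {"dx": -0.49, "dy": 0.8, "rz": 6.7, "hand": -1},
    {"dx": -0.39, "dy": 0.85, "rz": 6.7, "hand": -1},
    {"dx": -0.29, "dy": 0.89, "rz": 6.7, "hand": -1},
    {"dx": -0.18, "dy": 0.92, "rz": 6.7, "hand": -1},
    {"dx": -0.07, "dy": 0.94, "rz": 6.7, "hand": -1},
    {"dx": 0.04, "dy": 0.94, "rz": 6.7, "hand": -1},
  ],
)

```text
invalid input
```

Emit:
servo_tool(
  rows=[
    {"dx": 0.15, "dy": 0.93, "dz": 0.3, "hand": -1},
    {"dx": 0.15, "dy": 0.93, "dz": 0.4, "hand": -1},
    {"dx": 0.15, "dy": 0.93, "dz": 0.4, "hand": -1},
    {"dz": 0.5, "hand": -0.6},
    {"hand": -0.6},
    {"hand": -0.6},
    {"hand": -0.6},
    {"hand": -0.6},
    {"hand": -0.6},
    {"hand": -0.6},
  ],
)

```text
invalid input
```

```bash
python3 - <<'E'
from rig import ctrl
from h import *
import json
s=ctrl.get_state();m=ctrl.camera_model("wrist");a=ctrl.snapshot("wrist");cv2.imwrite("pics/w1.png",a)
json.dump({k:np.array(v).tolist() for k,v in m.items()},open("w1.json","w"))
print(s["time"],s["ee_pos"],s["eef_rot"],s["finger_gap"],s["joint_positions"].round(2),ctrl.camera_model("wrist"))
hsv=cv2.cvtColor(a,cv2.COLOR_BGR2HSV)
k=((hsv[...,1]<30)&(hsv[...,2]>150)).astype(np.uint8)
for c in cv2.findContours(k,0,2)[0]:
    if cv2.contourArea(c)>300: print(cv2.contourArea(c),cv2.minAreaRect(c),[ray(m,q,.032).round(3) for q in cv2.boxPoints(cv2.minAreaRect(c))])
E
```

```text
0.1 [0.15317151 0.55400427 0.25587876] [-3.14060447e+00 -1.49718330e-05  2.87183584e+00] 0.9964493925037088 [-1.34  0.71 -0.03  1.48  0.02  0.95 -0.08] {'fx': 304.45446528360964, 'fy': 304.45446528360964, 'cx': 323.0056372013333, 'cy': 197.23411697124797, 'R': array([[ 0.26786129,  0.96345581, -0.00179736],
       [ 0.92794421, -0.25748558,  0.26948233],
       [ 0.25917153, -0.07385173, -0.96300366]]), 't': array([-0.57274311, -0.034941  ,  0.37987579])}
58368.5 ((368.96099853515625, 170.16383361816406), (327.4666748046875, 354.35675048828125), 2.4453089237213135) [array([0.327, 0.329, 0.032]), array([-0.056,  0.498,  0.032]), array([0.042, 0.805, 0.032]), array([0.467, 0.75 , 0.032])]
```

View pics/w1.png

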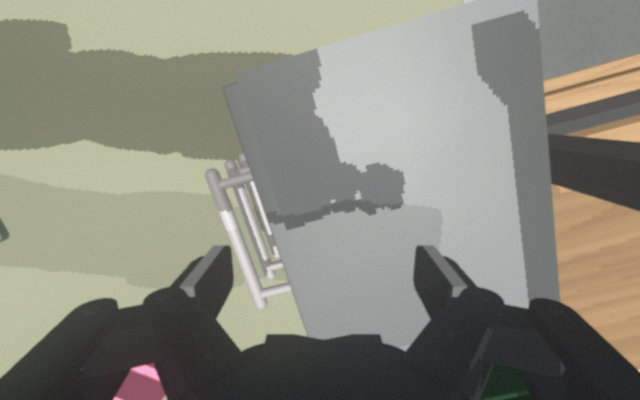

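The picture still shows the start view over the drawers, since all three moves were refused. I'll send complete rows with every field filled in.

Emit:
servo_tool(
  newtons=60,
  rows=[
    {"dx": -0.76, "dy": -0.55, "dz": 0, "rx": 0, "ry": 0, "rz": 6.7, "hand": -1},
    {"dx": -0.82, "dy": -0.45, "dz": 0, "rx": 0, "ry": 0, "rz": 6.7, "hand": -1},
    {"dx": -0.87, "dy": -0.35, "dz": 0, "rx": 0, "ry": 0, "rz": 6.7, "hand": -1},
    {"dx": -0.91, "dy": -0.25, "dz": 0, "rx": 0, "ry": 0, "rz": 6.7, "hand": -1},
    {"dx": -0.93, "dy": -0.14, "dz": 0, "rx": 0, "ry": 0, "rz": 6.7, "hand": -1},
    {"dx": -0.94, "dy": -0.03, "dz": 0, "rx": 0, "ry": 0, "rz": 6.7, "hand": -1},
    {"dx": -0.94, "dy": 0.08, "dz": 0, "rx": 0, "ry": 0, "rz": 6.7, "hand": -1},
    {"dx": -0.92, "dy": 0.19, "dz": 0, "rx": 0, "ry": 0, "rz": 6.7, "hand": -1},
    {"dx": -0.89, "dy": 0.29, "dz": 0, "rx": 0, "ry": 0, "rz": 6.7, "hand": -1},
    {"dx": -0.85, "dy": 0.4, "dz": 0, "rx": 0, "ry": 0, "rz": 6.7, "hand": -1},
  ],
)

```text
time: 1.4
ee_pos: [0.3019, 0.3714, 0.2562]
eef_rot: [-3.141, 0.0, 1.699]
ft_force: [-0.0, 0.0, -0.1]
finger_gap: 0.996
```

Emit:
servo_tool(
  rows=[
    {"dx": -0.8, "dy": 0.49, "dz": 0, "rx": 0, "ry": 0, "rz": 6.7, "hand": -1},
    {"dx": -0.74, "dy": 0.58, "dz": 0, "rx": 0, "ry": 0, "rz": 6.7, "hand": -1},
    {"dx": -0.66, "dy": 0.67, "dz": 0, "rx": 0, "ry": 0, "rz": 6.7, "hand": -1},
    {"dx": -0.58, "dy": 0.74, "dz": 0, "rx": 0, "ry": 0, "rz": 6.7, "hand": -1},
    {"dx": -0.49, "dy": 0.8, "dz": 0, "rx": 0, "ry": 0, "rz": 6.7, "hand": -1},
    {"dx": -0.39, "dy": 0.85, "dz": 0, "rx": 0, "ry": 0, "rz": 6.7, "hand": -1},
    {"dx": -0.29, "dy": 0.89, "dz": 0, "rx": 0, "ry": 0, "rz": 6.7, "hand": -1},
    {"dx": -0.18, "dy": 0.92, "dz": 0, "rx": 0, "ry": 0, "rz": 6.7, "hand": -1},
    {"dx": -0.07, "dy": 0.94, "dz": 0, "rx": 0, "ry": 0, "rz": 6.7, "hand": -1},
    {"dx": 0.04, "dy": 0.94, "dz": 0, "rx": 0, "ry": 0, "rz": 6.7, "hand": -1},
  ],
)

```text
time: 2.65
ee_pos: [0.4508, 0.19, 0.2562]
eef_rot: [-3.142, 0.0, 0.529]
ft_force: [0.1, 0.1, 0.1]
finger_gap: 1.001
```

Emit:
servo_tool(
  rows=[
    {"dx": 0.15, "dy": 0.93, "dz": 0.4, "rx": 0, "ry": 0, "rz": 0, "hand": -1},
    {"dx": 0.15, "dy": 0.93, "dz": 0.4, "rx": 0, "ry": 0, "rz": 0, "hand": -1},
    {"dx": 0.15, "dy": 0.93, "dz": 0.4, "rx": 0, "ry": 0, "rz": 0, "hand": -1},
    {"dx": 0, "dy": 0, "dz": 0.8, "rx": 0, "ry": 0, "rz": 0, "hand": -1},
    {"dx": 0, "dy": 0, "dz": 0.4, "rx": 0, "ry": 0, "rz": 0, "hand": -1},
    {"dx": 0, "dy": 0, "dz": 0, "rx": 0, "ry": 0, "rz": 0, "hand": -1},
    {"dx": 0, "dy": 0, "dz": 0, "rx": 0, "ry": 0, "rz": 0, "hand": -1},
    {"dx": 0, "dy": 0, "dz": 0, "rx": 0, "ry": 0, "rz": 0, "hand": -1},
    {"dx": 0, "dy": 0, "dz": 0, "rx": 0, "ry": 0, "rz": 0, "hand": -1},
    {"dx": 0, "dy": 0, "dz": 0, "rx": 0, "ry": 0, "rz": 0, "hand": -1},
  ],
)

```text
time: 3.9
ee_pos: [0.4955, 0.1362, 0.1964]
eef_rot: [3.141, -0.0, 0.533]
ft_force: [-0.2, 1.4, -0.2]
finger_gap: 1.0
```

```bash
python3 - <<'E'
from rig import ctrl
from h import *
import json
s=ctrl.get_state();m=ctrl.camera_model("wrist");a=ctrl.snapshot("wrist");cv2.imwrite("pics/w2.png",a)
json.dump({k:np.array(v).tolist() for k,v in m.items()},open("w2.json","w"))
print(s["time"],s["ee_pos"],s["eef_rot"],s["joint_positions"].round(2))
hsv=cv2.cvtColor(a,cv2.COLOR_BGR2HSV)
k=((hsv[...,1]<30)&(hsv[...,2]>150)).astype(np.uint8)
for c in cv2.findContours(k,0,2)[0]:
    if cv2.contourArea(c)>300: print(cv2.contourArea(c),cv2.minAreaRect(c),[ray(m,q,.032).round(3) for q in cv2.boxPoints(cv2.minAreaRect(c))])
E
```

```text
3.9 [0.49554337 0.13623971 0.19643009] [ 3.14149548e+00 -1.09263487e-04  5.33106822e-01] [-0.6   0.76  0.51  1.79 -0.53  0.73 -0.84]
1609.5 ((628.8153686523438, 313.82305908203125), (31.256752014160156, 76.5294189453125), 29.74488067626953) [array([ 0.499, -0.216,  0.032]), array([ 0.579, -0.191,  0.032]), array([ 0.581, -0.229,  0.032]), array([ 0.499, -0.257,  0.032])]
5470.0 ((557.5182495117188, 278.6233825683594), (152.6842498779297, 72.7751693725586), 13.392498970031738) [array([ 0.473, -0.065,  0.032]), array([ 0.546, -0.03 ,  0.032]), array([ 0.592, -0.186,  0.032]), array([ 0.521, -0.234,  0.032])]
554.0 ((592.5184326171875, 235.42095947265625), (47.03653335571289, 20.32082176208496), 13.134021759033203) [array([ 0.572, -0.105,  0.032]), array([ 0.59 , -0.094,  0.032]), array([ 0.605, -0.142,  0.032]), array([ 0.587, -0.153,  0.032])]
5810.5 ((323.5, 198.5), (123.0, 57.0), 90.0) [array([0.522, 0.18 , 0.032]), array([0.549, 0.135, 0.032]), array([0.444, 0.07 , 0.032]), array([0.414, 0.12 , 0.032])]
6203.5 ((313.5332946777344, 62.99889373779297), (78.38980102539062, 87.2182388305664), 88.09085083007812) [array([0.591, 0.243, 0.032]), array([0.63 , 0.182, 0.032]), array([0.578, 0.147, 0.032]), array([0.537, 0.212, 0.032])]
1352.0 ((596.0, 11.5), (23.0, 86.0), 90.0) [array([0.725, 0.052, 0.032]), array([ 0.761, -0.008,  0.032]), array([ 0.749, -0.021,  0.032]), array([0.713, 0.041, 0.032])]
2197.0 ((14.5, 52.5), (105.0, 29.0), 90.0) [array([0.496, 0.441, 0.032]), array([0.508, 0.421, 0.032]), array([0.427, 0.397, 0.032]), array([0.414, 0.42 , 0.032])]
```

View pics/w2.png

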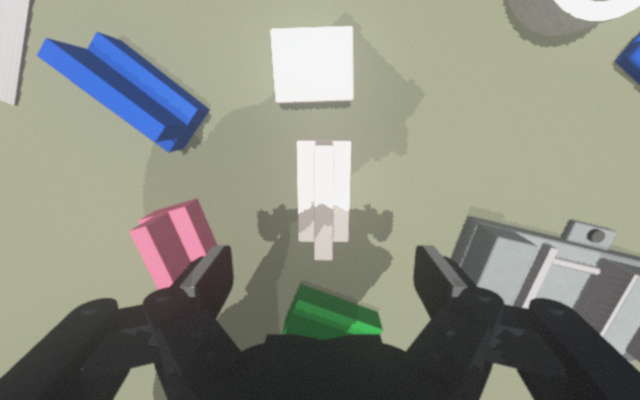

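Wrist view: the foot stands upright in the image. Base-top corners are about (297,141), (350,141), (349,241), (298,241), and the rib's near top edge is (314,260)–(332,260).

```bash
python3 - <<'E'
from rig import ctrl
from h import *
import json
m=json.load(open("w2.json"));m["R"]=np.array(m["R"])
q=[ray(m,p,.032) for p in((297,141),(350.5,141),(349.5,241.5),(298,241.5))]
r=[ray(m,p,.072) for p in((314,260),(332.5,260))]
print(np.round(q,4),np.round(r,4))
L=(q[0]+q[1]-q[2]-q[3])/2;print("len",np.linalg.norm(L),"w",np.linalg.norm(q[0]-q[1]),np.linalg.norm(q[2]-q[3]),"ang",np.degrees(np.arctan2(L[1],L[0])))
c=np.mean(q,0);u=L/np.linalg.norm(L);print("center",c,"rib near end->center",np.mean(r,0)+.05*u)
s=ctrl.get_state();y=s["eef_rot"][2];R=Ro.from_euler("xyz",s["eef_rot"]).as_matrix()
print("tool shift to center/25mm",R.T@(c-s["ee_pos"])/.025,"yaw",np.degrees(y))
E
```

```text
[[0.5201 0.1768 0.032 ]
 [0.5449 0.1345 0.032 ]
 [0.4596 0.0827 0.032 ]
 [0.4334 0.1273 0.032 ]] [[0.4423 0.1126 0.072 ]
 [0.4505 0.0986 0.072 ]]
len 0.09979228766249411 w 0.04905374812969073 0.05178600312210715 ang 30.504204688316953
center [0.48951339 0.1303348  0.032     ] rib near end->center [0.48946844 0.13095547 0.072     ]
tool shift to center/25mm [-0.32787894  0.08005775  6.57527633] yaw 30.548475653549875
```

Emit:
servo_tool(
  rows=[
    {"dx": -0.33, "dy": 0.08, "dz": 0.5, "rx": 0, "ry": 0, "rz": 0, "hand": -1},
    {"dx": 0, "dy": 0, "dz": 0.9, "rx": 0, "ry": 0, "rz": 0, "hand": -1},
    {"dx": 0, "dy": 0, "dz": 1.0, "rx": 0, "ry": 0, "rz": 0, "hand": -1},
    {"dx": 0, "dy": 0, "dz": 1.0, "rx": 0, "ry": 0, "rz": 0, "hand": -1},
    {"dx": 0, "dy": 0, "dz": 0.9, "rx": 0, "ry": 0, "rz": 0, "hand": -1},
    {"dx": 0, "dy": 0, "dz": 0.6, "rx": 0, "ry": 0, "rz": 0, "hand": -1},
    {"dx": 0, "dy": 0, "dz": 0.3, "rx": 0, "ry": 0, "rz": 0, "hand": -1},
    {"dx": 0, "dy": 0, "dz": 0, "rx": 0, "ry": 0, "rz": 0, "hand": 0.2},
    {"dx": 0, "dy": 0, "dz": 0, "rx": 0, "ry": 0, "rz": 0, "hand": 0.5},
    {"dx": 0, "dy": 0, "dz": 0, "rx": 0, "ry": 0, "rz": 0, "hand": 1},
  ],
)

```text
time: 5.2
ee_pos: [0.4896, 0.1304, 0.0668]
eef_rot: [3.141, -0.001, 0.533]
ft_force: [-0.1, 0.2, 0.4]
finger_gap: 0.379
```

Emit:
servo_tool(
  newtons=60,
  rows=[
    {"dx": 0, "dy": 0, "dz": 0, "rx": 0, "ry": 0, "rz": 0, "hand": 1},
    {"dx": 0, "dy": 0, "dz": 0, "rx": 0, "ry": 0, "rz": 0, "hand": 1},
    {"dx": 0, "dy": 0, "dz": 0, "rx": 0, "ry": 0, "rz": 0, "hand": 1},
    {"dx": 0, "dy": 0, "dz": 0, "rx": 0, "ry": 0, "rz": 0, "hand": 1},
    {"dx": 0, "dy": 0, "dz": -0.2, "rx": 0, "ry": 0, "rz": 0, "hand": 1},
    {"dx": 0, "dy": 0, "dz": -0.6, "rx": 0, "ry": 0, "rz": 0, "hand": 1},
    {"dx": 0, "dy": 0, "dz": -1, "rx": 0, "ry": 0, "rz": 0, "hand": 1},
    {"dx": 0, "dy": 0, "dz": -1, "rx": 0, "ry": 0, "rz": 0, "hand": 1},
    {"dx": 0, "dy": 0, "dz": -1, "rx": 0, "ry": 0, "rz": 0, "hand": 1},
    {"dx": 0, "dy": 0, "dz": -0.6, "rx": 0, "ry": 0, "rz": 0, "hand": 1},
  ],
)

```text
time: 6.45
ee_pos: [0.4895, 0.1302, 0.1783]
eef_rot: [3.141, -0.001, 0.533]
ft_force: [1.0, -0.0, -4.1]
finger_gap: 0.175
```

```bash
python3 - <<'E'
from rig import ctrl
from h import *
s=ctrl.get_state()
for r in plan(s["ee_pos"],s["eef_rot"][2],[.511,-.106,.1783],np.radians(16.4),10): print({k:float(v) for k,v in r.items()})
E
```

```text
{'dx': -0.41, 'dy': 0.86, 'dz': -0.0, 'rz': 1.4, 'hand': -1.0}
{'dx': -0.38, 'dy': 0.87, 'dz': -0.0, 'rz': 1.4, 'hand': -1.0}
{'dx': -0.36, 'dy': 0.88, 'dz': -0.0, 'rz': 1.4, 'hand': -1.0}
{'dx': -0.34, 'dy': 0.89, 'dz': -0.0, 'rz': 1.4, 'hand': -1.0}
{'dx': -0.32, 'dy': 0.89, 'dz': -0.0, 'rz': 1.4, 'hand': -1.0}
{'dx': -0.3, 'dy': 0.9, 'dz': -0.0, 'rz': 1.4, 'hand': -1.0}
{'dx': -0.28, 'dy': 0.91, 'dz': -0.0, 'rz': 1.4, 'hand': -1.0}
{'dx': -0.25, 'dy': 0.91, 'dz': -0.0, 'rz': 1.4, 'hand': -1.0}
{'dx': -0.23, 'dy': 0.92, 'dz': -0.0, 'rz': 1.4, 'hand': -1.0}
{'dx': -0.21, 'dy': 0.93, 'dz': -0.0, 'rz': 1.4, 'hand': -1.0}
```

Emit:
servo_tool(
  rows=[
    {"dx": -0.41, "dy": 0.86, "dz": -0.2, "rx": 0, "ry": 0, "rz": 1.4, "hand": 1},
    {"dx": -0.38, "dy": 0.87, "dz": -0.2, "rx": 0, "ry": 0, "rz": 1.4, "hand": 1},
    {"dx": -0.36, "dy": 0.88, "dz": 0, "rx": 0, "ry": 0, "rz": 1.4, "hand": 1},
    {"dx": -0.34, "dy": 0.89, "dz": 0, "rx": 0, "ry": 0, "rz": 1.4, "hand": 1},
    {"dx": -0.32, "dy": 0.89, "dz": 0, "rx": 0, "ry": 0, "rz": 1.4, "hand": 1},
    {"dx": -0.3, "dy": 0.9, "dz": 0, "rx": 0, "ry": 0, "rz": 1.4, "hand": 1},
    {"dx": -0.28, "dy": 0.91, "dz": 0, "rx": 0, "ry": 0, "rz": 1.4, "hand": 1},
    {"dx": -0.25, "dy": 0.91, "dz": 0, "rx": 0, "ry": 0, "rz": 1.4, "hand": 1},
    {"dx": -0.23, "dy": 0.92, "dz": 0, "rx": 0, "ry": 0, "rz": 1.4, "hand": 1},
    {"dx": -0.21, "dy": 0.93, "dz": 0, "rx": 0, "ry": 0, "rz": 1.4, "hand": 1},
  ],
)

```text
time: 7.7
ee_pos: [0.5111, -0.107, 0.1872]
eef_rot: [3.141, -0.0, 0.288]
ft_force: [-0.5, -0.7, -3.5]
finger_gap: 0.174
```

Emit:
servo_tool(
  rows=[
    {"dx": 0, "dy": 0, "dz": 0, "rx": 0, "ry": 0, "rz": 0, "hand": 1},
    {"dx": 0, "dy": 0, "dz": 0, "rx": 0, "ry": 0, "rz": 0, "hand": 1},
    {"dx": 0, "dy": 0, "dz": 0, "rx": 0, "ry": 0, "rz": 0, "hand": 1},
    {"dx": 0, "dy": 0, "dz": 0, "rx": 0, "ry": 0, "rz": 0, "hand": 1},
    {"dx": 0, "dy": 0, "dz": 0, "rx": 0, "ry": 0, "rz": 0, "hand": 1},
    {"dx": 0, "dy": 0, "dz": 0, "rx": 0, "ry": 0, "rz": 0, "hand": 1},
    {"dx": 0, "dy": 0, "dz": 0, "rx": 0, "ry": 0, "rz": 0, "hand": 1},
    {"dx": 0, "dy": 0, "dz": 0, "rx": 0, "ry": 0, "rz": 0, "hand": 1},
    {"dx": 0, "dy": 0, "dz": 0, "rx": 0, "ry": 0, "rz": 0, "hand": 1},
    {"dx": 0, "dy": 0, "dz": 0, "rx": 0, "ry": 0, "rz": 0, "hand": 1},
  ],
)

```text
time: 8.95
ee_pos: [0.5112, -0.1062, 0.1863]
eef_rot: [3.141, 0.0, 0.289]
ft_force: [0.2, 0.3, -4.3]
finger_gap: 0.174
```

```bash
python3 - <<'E'
from rig import ctrl
from h import *
import json
s=ctrl.get_state();m=ctrl.camera_model("wrist");a=ctrl.snapshot("wrist");cv2.imwrite("pics/w3.png",a)
json.dump({k:np.array(v).tolist() for k,v in m.items()},open("w3.json","w"))
print(s["time"],s["ee_pos"],s["eef_rot"],s["joint_positions"].round(2),s["ft_force"])
E
```

```text
8.95 [ 0.51124915 -0.10616285  0.18632973] [3.14149020e+00 6.77904608e-05 2.88677384e-01] [-0.12  0.79  0.51  1.78 -0.55  0.72 -0.6 ] [ 0.18563136  0.34683189 -4.31529598]
```

View pics/w3.png

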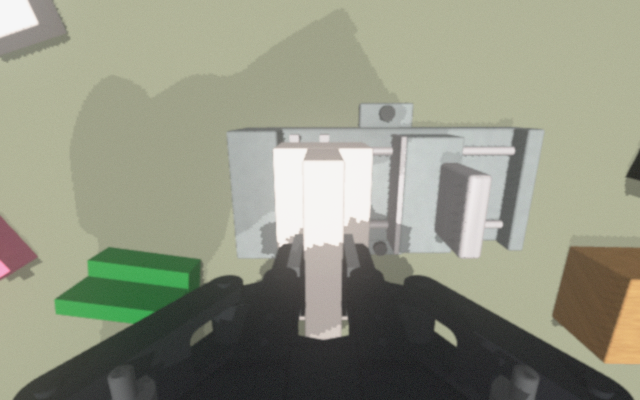

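Wrist view: foot held over the vise. The fixed jaw block is at columns 230–280, the parallels' far ends peep out at about (294,138) and (323,138), and the sliding jaw's face edge is at (402,137)–(395,252). Enlarging this part.

```bash
python3 -c "
import cv2
a=cv2.imread('pics/w3.png');cv2.imwrite('pics/w3c.png',cv2.resize(a[115:265,215:415],None,fx=4,fy=4,interpolation=cv2.INTER_CUBIC))"
```

```text
(no output)
```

View pics/w3c.png

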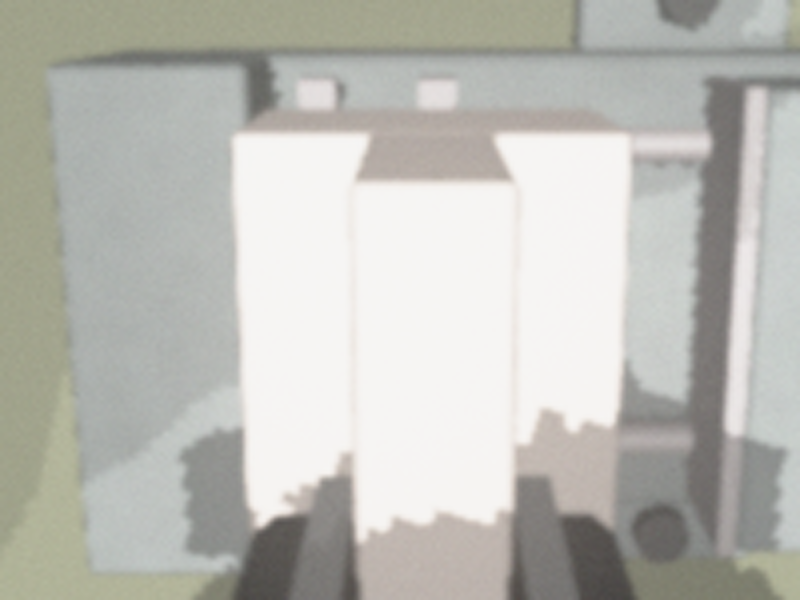

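```bash
cat >v.py <<'E'
from h import *
import json
m=json.load(open("w3.json"));m["R"]=np.array(m["R"])
c=lambda u,v:(215+(u-1.5)/4,115+(v-1.5)/4)
P=lambda u,v,z:ray(m,c(u,v),z)
FO,FI,NO=P(50,66,.062),P(246,66,.062),P(93,570,.062)
d=FO-NO;print("fixed outer len",np.linalg.norm(d),"ang",np.degrees(np.arctan2(d[1],d[0])),"block",np.linalg.norm(FO-FI))
p1,p2=P(317,80,.037),P(438,80,.037)
e=p1-p2;print("par spacing",np.linalg.norm(e),"ang",np.degrees(np.arctan2(-e[0],e[1])))
for angd in(16.4,16.55):
    a=np.radians(angd);n=np.array([-np.sin(a),np.cos(a),0]);w=np.array([np.cos(a),np.sin(a),0]) # w = -vise y
    fx=[FI@n,(FO@n-.04+NO@n-.04)/2,p1@n+.011,p2@n+.037]
    wy=[FI@w-.055,(FO@w+NO@w)/2,p1@w-.05,p2@w-.05]
    print("face n",np.round(fx,4),"mid w",np.round(wy,4))
    j=[P(768,88,.062),P(745,85,.062),P(735,550,.062)];print("jaw n from face",[np.round(q@n-np.mean(fx),4) for q in j])
    q=[P(234,133,.1863-.0665+.032),P(630,133,.1863-.0665+.032)]
    print("foot L/R n",[np.round(x@n,4) for x in q],"far end w-.05",[np.round(x@w-.05,4) for x in q],"TCP n,w",np.array([.51125,-.10616,0])@n,np.array([.51125,-.10616,0])@w)
E
python3 v.py
```

```text
fixed outer len 0.1080364646598619 ang 16.57313497336625 block 0.03820726760388154
par spacing 0.02610492698737276 ang 16.458105879234857
face n [-0.2111 -0.213  -0.2115 -0.2116] mid w [0.4588 0.4597 0.4593 0.4593]
jaw n from face [np.float64(-0.1014), np.float64(-0.0968), np.float64(-0.1017)]
foot L/R n [np.float64(-0.2227), np.float64(-0.272)] far end w-.05 [np.float64(0.461), np.float64(0.4611)] TCP n,w -0.24618784134809307 0.4604759004251646
face n [-0.2124 -0.2142 -0.2128 -0.2129] mid w [0.4582 0.4592 0.4587 0.4587]
jaw n from face [np.float64(-0.1014), np.float64(-0.0969), np.float64(-0.1014)]
foot L/R n [np.float64(-0.224), np.float64(-0.2734)] far end w-.05 [np.float64(0.4604), np.float64(0.4603)] TCP n,w -0.24739251938733223 0.4598298048747911
```

Emit:
servo_tool(
  rows=[
    {"dx": -0.06, "dy": -0.2, "dz": 0.4, "rx": 0, "ry": 0, "rz": 0, "hand": 1},
    {"dx": 0, "dy": 0, "dz": 0.6, "rx": 0, "ry": 0, "rz": 0, "hand": 1},
    {"dx": 0, "dy": 0, "dz": 0.7, "rx": 0, "ry": 0, "rz": 0, "hand": 1},
    {"dx": 0, "dy": 0, "dz": 0.6, "rx": 0, "ry": 0, "rz": 0, "hand": 1},
    {"dx": 0, "dy": 0, "dz": 0.4, "rx": 0, "ry": 0, "rz": 0, "hand": 1},
    {"dx": 0, "dy": 0, "dz": 0.3, "rx": 0, "ry": 0, "rz": 0, "hand": 1},
    {"dx": 0, "dy": 0, "dz": 0.2, "rx": 0, "ry": 0, "rz": 0, "hand": 1},
    {"dx": 0, "dy": 0, "dz": 0, "rx": 0, "ry": 0, "rz": 0, "hand": 1},
    {"dx": 0, "dy": 0, "dz": 0, "rx": 0, "ry": 0, "rz": 0, "hand": 1},
    {"dx": 0, "dy": 0, "dz": 0, "rx": 0, "ry": 0, "rz": 0, "hand": 1},
  ],
)

```text
time: 10.25
ee_pos: [0.5085, -0.1018, 0.1066]
eef_rot: [3.141, -0.0, 0.289]
ft_force: [-0.6, 0.6, -4.6]
finger_gap: 0.175
```

Emit:
servo_tool(
  rows=[
    {"dx": 0, "dy": 0, "dz": 0.03, "rx": 0, "ry": 0, "rz": 0, "hand": 1},
    {"dx": 0, "dy": -0.04, "dz": 0, "rx": 0, "ry": 0, "rz": 0, "hand": 1},
    {"dx": 0, "dy": -0.04, "dz": 0, "rx": 0, "ry": 0, "rz": 0, "hand": 1},
    {"dx": 0, "dy": 0, "dz": 0, "rx": 0, "ry": 0, "rz": 0, "hand": 1},
    {"dx": 0, "dy": 0, "dz": 0, "rx": 0, "ry": 0, "rz": 0, "hand": 1},
    {"dx": 0, "dy": 0, "dz": 0, "rx": 0, "ry": 0, "rz": 0, "hand": 1},
    {"dx": 0, "dy": 0, "dz": 0, "rx": 0, "ry": 0, "rz": 0, "hand": 1},
    {"dx": 0, "dy": 0, "dz": 0, "rx": 0, "ry": 0, "rz": 0, "hand": 1},
    {"dx": 0, "dy": 0, "dz": 0, "rx": 0, "ry": 0, "rz": 0, "hand": 1},
    {"dx": 0, "dy": 0, "dz": 0, "rx": 0, "ry": 0, "rz": 0, "hand": 1},
  ],
)

```text
time: 11.5
ee_pos: [0.5078, -0.0999, 0.1056]
eef_rot: [3.141, 0.0, 0.289]
ft_force: [-0.2, -0.3, -3.4]
finger_gap: 0.177
```

Emit:
servo_tool(
  rows=[
    {"dx": 0, "dy": 0, "dz": 0.03, "rx": 0, "ry": 0, "rz": 0, "hand": 1},
    {"dx": 0, "dy": 0, "dz": 0.03, "rx": 0, "ry": 0, "rz": 0, "hand": 1},
    {"dx": 0, "dy": 0, "dz": 0.03, "rx": 0, "ry": 0, "rz": 0, "hand": 1},
    {"dx": 0, "dy": 0, "dz": 0.0, "rx": 0, "ry": 0, "rz": 0, "hand": 1},
    {"dx": 0, "dy": 0, "dz": 0, "rx": 0, "ry": 0, "rz": 0, "hand": 1},
    {"dx": 0, "dy": 0, "dz": 0, "rx": 0, "ry": 0, "rz": 0, "hand": 1},
    {"dx": 0, "dy": 0, "dz": 0, "rx": 0, "ry": 0, "rz": 0, "hand": 1},
    {"dx": 0, "dy": 0, "dz": 0, "rx": 0, "ry": 0, "rz": 0, "hand": 1},
    {"dx": 0, "dy": 0, "dz": 0, "rx": 0, "ry": 0, "rz": 0, "hand": 1},
    {"dx": 0, "dy": 0, "dz": 0, "rx": 0, "ry": 0, "rz": 0, "hand": 1},
  ],
)

```text
time: 12.75
ee_pos: [0.5078, -0.0999, 0.1033]
eef_rot: [3.142, 0.0, 0.289]
ft_force: [-1.7, 0.2, 0.2]
finger_gap: 0.178
```

Emit:
servo_tool(
  rows=[
    {"dx": 0, "dy": -0.04, "dz": 0.01, "rx": 0, "ry": 0, "rz": 0, "hand": 1},
    {"dx": 0, "dy": -0.04, "dz": 0, "rx": 0, "ry": 0, "rz": 0, "hand": 1},
    {"dx": 0, "dy": -0.04, "dz": 0, "rx": 0, "ry": 0, "rz": 0, "hand": 1},
    {"dx": 0, "dy": 0, "dz": 0, "rx": 0, "ry": 0, "rz": 0, "hand": 1},
    {"dx": 0, "dy": 0, "dz": 0, "rx": 0, "ry": 0, "rz": 0, "hand": 1},
    {"dx": 0, "dy": 0, "dz": 0, "rx": 0, "ry": 0, "rz": 0, "hand": 1},
    {"dx": 0, "dy": 0, "dz": 0, "rx": 0, "ry": 0, "rz": 0, "hand": 1},
    {"dx": 0, "dy": 0, "dz": 0, "rx": 0, "ry": 0, "rz": 0, "hand": 1},
    {"dx": 0, "dy": 0, "dz": 0, "rx": 0, "ry": 0, "rz": 0, "hand": 1},
    {"dx": 0, "dy": 0, "dz": 0, "rx": 0, "ry": 0, "rz": 0, "hand": 1},
  ],
)

```text
time: 14.0
ee_pos: [0.5073, -0.0972, 0.1033]
eef_rot: [3.141, -0.001, 0.289]
ft_force: [0.9, -3.9, 6.1]
finger_gap: 0.176
```

Emit:
servo_tool(
  rows=[
    {"dx": 0, "dy": -0.03, "dz": 0, "rx": 0, "ry": 0, "rz": 0, "hand": 1},
    {"dx": 0, "dy": -0.03, "dz": 0, "rx": 0, "ry": 0, "rz": 0, "hand": 1},
    {"dx": 0, "dy": 0, "dz": 0, "rx": 0, "ry": 0, "rz": 0, "hand": 1},
    {"dx": 0, "dy": 0, "dz": 0, "rx": 0, "ry": 0, "rz": 0, "hand": 1},
    {"dx": 0, "dy": 0, "dz": 0, "rx": 0, "ry": 0, "rz": 0, "hand": 1},
    {"dx": 0, "dy": 0, "dz": 0, "rx": 0, "ry": 0, "rz": 0, "hand": 1},
    {"dx": 0, "dy": 0, "dz": 0, "rx": 0, "ry": 0, "rz": 0, "hand": 1},
    {"dx": 0, "dy": 0, "dz": 0, "rx": 0, "ry": 0, "rz": 0, "hand": 1},
    {"dx": 0, "dy": 0, "dz": 0, "rx": 0, "ry": 0, "rz": 0, "hand": 1},
    {"dx": 0, "dy": 0, "dz": 0, "rx": 0, "ry": 0, "rz": 0, "hand": 1},
  ],
)

```text
time: 15.25
ee_pos: [0.507, -0.096, 0.1033]
eef_rot: [3.14, -0.001, 0.289]
ft_force: [2.9, -5.6, 4.5]
finger_gap: 0.177
```

Emit:
servo_tool(
  rows=[
    {"dx": 0, "dy": -0.03, "dz": -0.01, "rx": 0, "ry": 0, "rz": 0, "hand": 1},
    {"dx": 0, "dy": -0.03, "dz": 0, "rx": 0, "ry": 0, "rz": 0, "hand": 1},
    {"dx": 0, "dy": 0, "dz": 0, "rx": 0, "ry": 0, "rz": 0, "hand": 1},
    {"dx": 0, "dy": 0, "dz": 0, "rx": 0, "ry": 0, "rz": 0, "hand": 1},
    {"dx": 0, "dy": 0, "dz": 0, "rx": 0, "ry": 0, "rz": 0, "hand": 1},
    {"dx": 0, "dy": 0, "dz": 0, "rx": 0, "ry": 0, "rz": 0, "hand": 1},
    {"dx": 0, "dy": 0, "dz": 0, "rx": 0, "ry": 0, "rz": 0, "hand": 1},
    {"dx": 0, "dy": 0, "dz": 0, "rx": 0, "ry": 0, "rz": 0, "hand": 1},
    {"dx": 0, "dy": 0, "dz": 0, "rx": 0, "ry": 0, "rz": 0, "hand": 1},
    {"dx": 0, "dy": 0, "dz": 0, "rx": 0, "ry": 0, "rz": 0, "hand": 1},
  ],
)

```text
time: 16.5
ee_pos: [0.5069, -0.0958, 0.1034]
eef_rot: [3.138, -0.001, 0.288]
ft_force: [4.9, -13.8, -3.6]
finger_gap: 0.176
```

```bash
python3 - <<'E'
from rig import ctrl
from h import *
import json
s=ctrl.get_state();m=ctrl.camera_model("wrist");a=ctrl.snapshot("wrist");cv2.imwrite("pics/w4.png",a)
json.dump({k:np.array(v).tolist() for k,v in m.items()},open("w4.json","w"))
print(s["ft_force"],s["moment"],s["ee_pos"])
cv2.imwrite("pics/w4c.png",cv2.resize(a[60:260,180:440],None,fx=3,fy=3,interpolation=cv2.INTER_CUBIC))
E
```

```text
[  4.88891778 -13.75610478  -3.61178839] [-3.27889149 -1.20331955  0.257972  ] [ 0.50690041 -0.09576281  0.10343018]
```

View pics/w4c.png

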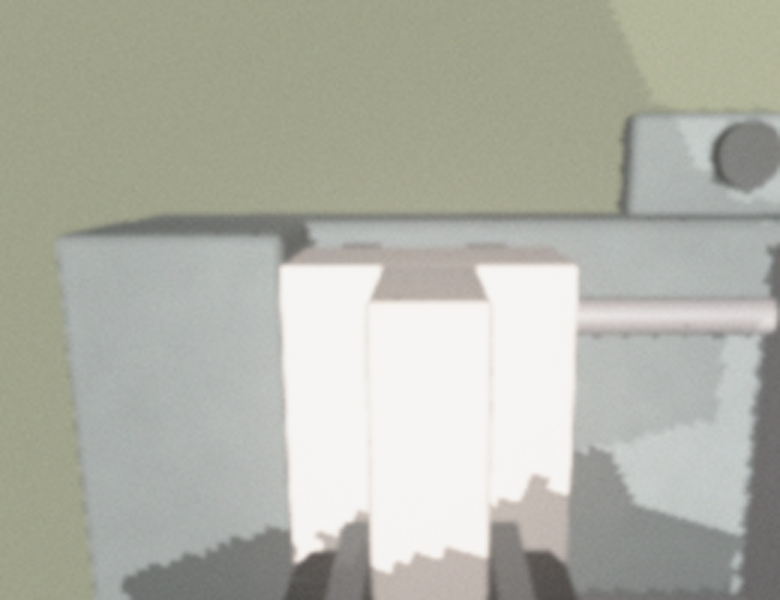

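Crop: the foot's left side lies along the fixed jaw's inner edge (280,235)→(295,550) with no gap, and the parallels' far ends just show at (362,245) and (487,245). Contact is firm at 14.6 N. Next I check the centring along the jaws.

```bash
python3 - <<'E'
from h import *
import json
m=json.load(open("w4.json"));m["R"]=np.array(m["R"])
P=lambda u,v,z:ray(m,(180+(u-1)/3,60+(v-1)/3),z)
a=np.radians(16.5);w=np.array([np.cos(a),np.sin(a),0]);n=np.array([-np.sin(a),np.cos(a),0])
print("jaw mid w",P(280,236,.062)@w-.055,"par",P(362,242,.037)@w-.05,P(487,242,.037)@w-.05,"foot mid w",P(283,265,.069)@w-.05,P(578,265,.069)@w-.05,"n face",P(281,236,.062)@n,"foot n",P(281,265,.069)@n,P(578,265,.069)@n)
E
```

```text
jaw mid w 0.4585597506999786 par 0.4603134383066985 0.46027053463139717 foot mid w 0.4593870140938628 0.4592973854586622 n face -0.21177995452497672 foot n -0.212659413571837 -0.26200779441910876
```

Emit:
servo_tool(
  rows=[
    {"dx": 0, "dy": 0.03, "dz": 0.02, "rx": 0, "ry": 0, "rz": 0, "hand": 1},
    {"dx": 0, "dy": 0.02, "dz": 0.02, "rx": 0, "ry": 0, "rz": 0, "hand": 1},
    {"dx": 0, "dy": 0, "dz": 0, "rx": 0, "ry": 0, "rz": 0, "hand": 1},
    {"dx": 0, "dy": 0, "dz": 0, "rx": 0, "ry": 0, "rz": 0, "hand": 1},
    {"dx": 0, "dy": 0, "dz": 0, "rx": 0, "ry": 0, "rz": 0, "hand": 1},
    {"dx": 0, "dy": 0, "dz": 0, "rx": 0, "ry": 0, "rz": 0, "hand": 1},
    {"dx": 0, "dy": 0, "dz": 0, "rx": 0, "ry": 0, "rz": 0, "hand": 1},
    {"dx": 0, "dy": 0, "dz": 0, "rx": 0, "ry": 0, "rz": 0, "hand": 1},
    {"dx": 0, "dy": 0, "dz": 0, "rx": 0, "ry": 0, "rz": 0, "hand": 1},
    {"dx": 0, "dy": 0, "dz": 0, "rx": 0, "ry": 0, "rz": 0, "hand": 1},
  ],
)

```text
time: 17.8
ee_pos: [0.507, -0.0959, 0.1032]
eef_rot: [3.14, -0.002, 0.289]
ft_force: [-1.2, -4.7, 21.4]
finger_gap: 0.178
```

Emit:
servo_tool(
  rows=[
    {"dx": 0, "dy": 0, "dz": -0.02, "rx": 0, "ry": 0, "rz": 0, "hand": 1},
    {"dx": 0, "dy": 0, "dz": 0, "rx": 0, "ry": 0, "rz": 0, "hand": 1},
    {"dx": 0, "dy": 0, "dz": 0, "rx": 0, "ry": 0, "rz": 0, "hand": 0.5},
    {"dx": 0, "dy": 0, "dz": 0, "rx": 0, "ry": 0, "rz": 0, "hand": 0.3},
    {"dx": 0, "dy": 0, "dz": 0, "rx": 0, "ry": 0, "rz": 0, "hand": 0.2},
    {"dx": 0, "dy": 0, "dz": 0, "rx": 0, "ry": 0, "rz": 0, "hand": 0.2},
    {"dx": 0, "dy": 0, "dz": 0, "rx": 0, "ry": 0, "rz": 0, "hand": 0.2},
    {"dx": 0, "dy": 0, "dz": -0.3, "rx": 0, "ry": 0, "rz": 0, "hand": 0.2},
    {"dx": 0, "dy": 0, "dz": -0.8, "rx": 0, "ry": 0, "rz": 0, "hand": 0},
    {"dx": 0, "dy": 0, "dz": -1, "rx": 0, "ry": 0, "rz": 0, "hand": -0.2},
  ],
)

```text
time: 19.05
ee_pos: [0.5063, -0.0953, 0.1562]
eef_rot: [-3.141, 0.0, 0.288]
ft_force: [-0.1, 0.6, 1.0]
finger_gap: 0.599
```

Emit:
servo_tool(
  rows=[
    {"dx": 0, "dy": 0.3, "dz": -0.3, "rx": 0, "ry": 0, "rz": 0, "hand": -0.3},
    {"dx": 0, "dy": 0.7, "dz": 0, "rx": 0, "ry": 0, "rz": 0, "hand": -0.4},
    {"dx": 0, "dy": 1, "dz": 0, "rx": 0, "ry": 0, "rz": 0, "hand": -0.6},
    {"dx": 0, "dy": 1, "dz": 0, "rx": 0, "ry": 0, "rz": 0, "hand": -0.6},
    {"dx": 0, "dy": 1, "dz": 0, "rx": 0, "ry": 0, "rz": 0, "hand": -0.6},
    {"dx": 0, "dy": 0.6, "dz": 0, "rx": 0, "ry": 0, "rz": 0, "hand": -0.6},
    {"dx": 0, "dy": 0, "dz": 0, "rx": 0, "ry": 0, "rz": 0, "hand": -0.6},
    {"dx": 0, "dy": 0, "dz": 0, "rx": 0, "ry": 0, "rz": 0, "hand": -0.6},
    {"dx": 0, "dy": 0, "dz": 0, "rx": 0, "ry": 0, "rz": 0, "hand": -0.6},
    {"dx": 0, "dy": 0, "dz": 0, "rx": 0, "ry": 0, "rz": 0, "hand": -0.6},
  ],
)

```text
time: 20.3
ee_pos: [0.5393, -0.2051, 0.1629]
eef_rot: [-3.142, -0.0, 0.289]
ft_force: [0.1, -0.3, 0.4]
finger_gap: 0.8
```

```bash
python3 - <<'E'
from rig import ctrl
from h import *
import json
s=ctrl.get_state();m=ctrl.camera_model("wrist");a=ctrl.snapshot("wrist");cv2.imwrite("pics/w5.png",a)
json.dump({k:np.array(v).tolist() for k,v in m.items()},open("w5.json","w"))
print(s["ft_force"],s["ee_pos"],s["eef_rot"],s["finger_gap"])
E
```

```text
[ 0.05206199 -0.28881809  0.44022373] [ 0.53928178 -0.20505288  0.16288944] [-3.14153835e+00 -2.34110347e-05  2.89350427e-01] 0.800471842912729
```

View pics/w5.png

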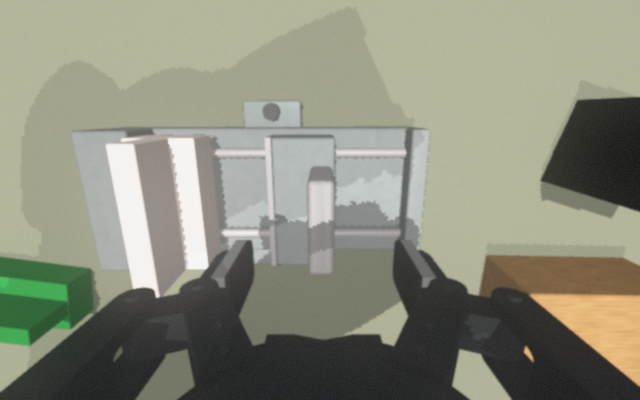

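Wrist view: the foot stands upright on the parallels against the fixed jaw, and the grip plate (columns 309–333, rows 170–272) is centred between the fingers. Now I descend and grip the plate.

Emit:
servo_tool(
  rows=[
    {"dx": 0, "dy": 0, "dz": 0.5, "rx": 0, "ry": 0, "rz": 0, "hand": -0.6},
    {"dx": 0, "dy": 0, "dz": 0.8, "rx": 0, "ry": 0, "rz": 0, "hand": -0.6},
    {"dx": 0, "dy": 0, "dz": 0.8, "rx": 0, "ry": 0, "rz": 0, "hand": -0.6},
    {"dx": 0, "dy": 0, "dz": 0.5, "rx": 0, "ry": 0, "rz": 0, "hand": -0.4},
    {"dx": 0, "dy": 0, "dz": 0, "rx": 0, "ry": 0, "rz": 0, "hand": 0},
    {"dx": 0, "dy": 0, "dz": 0, "rx": 0, "ry": 0, "rz": 0, "hand": 0.4},
    {"dx": 0, "dy": 0, "dz": 0, "rx": 0, "ry": 0, "rz": 0, "hand": 1},
    {"dx": 0, "dy": 0, "dz": 0, "rx": 0, "ry": 0, "rz": 0, "hand": 1},
    {"dx": 0, "dy": 0, "dz": 0, "rx": 0, "ry": 0, "rz": 0, "hand": 1},
    {"dx": 0, "dy": 0, "dz": 0, "rx": 0, "ry": 0, "rz": 0, "hand": 1},
  ],
)

```text
time: 21.6
ee_pos: [0.5394, -0.2054, 0.0985]
eef_rot: [3.141, -0.001, 0.289]
ft_force: [-1.1, 1.8, 6.7]
finger_gap: 0.182
```

Emit:
servo_tool(
  rows=[
    {"dx": 0, "dy": -0.1, "dz": 0, "rx": 0, "ry": 0, "rz": 0, "hand": 1},
    {"dx": 0, "dy": -0.2, "dz": 0, "rx": 0, "ry": 0, "rz": 0, "hand": 1},
    {"dx": 0, "dy": -0.25, "dz": 0, "rx": 0, "ry": 0, "rz": 0, "hand": 1},
    {"dx": 0, "dy": -0.25, "dz": 0, "rx": 0, "ry": 0, "rz": 0, "hand": 1},
    {"dx": 0, "dy": -0.25, "dz": 0, "rx": 0, "ry": 0, "rz": 0, "hand": 1},
    {"dx": 0, "dy": -0.25, "dz": 0, "rx": 0, "ry": 0, "rz": 0, "hand": 1},
    {"dx": 0, "dy": -0.2, "dz": 0, "rx": 0, "ry": 0, "rz": 0, "hand": 1},
    {"dx": 0, "dy": -0.1, "dz": 0, "rx": 0, "ry": 0, "rz": 0, "hand": 1},
    {"dx": 0, "dy": 0, "dz": 0, "rx": 0, "ry": 0, "rz": 0, "hand": 1},
    {"dx": 0, "dy": 0, "dz": 0, "rx": 0, "ry": 0, "rz": 0, "hand": 1},
  ],
)

```text
time: 22.85
ee_pos: [0.5281, -0.1677, 0.0985]
eef_rot: [3.14, -0.001, 0.289]
ft_force: [-0.7, -3.9, 7.3]
finger_gap: 0.179
```

Emit:
servo_tool(
  rows=[
    {"dx": 0, "dy": -0.12, "dz": 0, "rx": 0, "ry": 0, "rz": 0, "hand": 1},
    {"dx": 0, "dy": -0.1, "dz": 0, "rx": 0, "ry": 0, "rz": 0, "hand": 1},
    {"dx": 0, "dy": -0.06, "dz": 0, "rx": 0, "ry": 0, "rz": 0, "hand": 1},
    {"dx": 0, "dy": -0.04, "dz": 0, "rx": 0, "ry": 0, "rz": 0, "hand": 1},
    {"dx": 0, "dy": -0.03, "dz": 0, "rx": 0, "ry": 0, "rz": 0, "hand": 1},
    {"dx": 0, "dy": 0, "dz": 0, "rx": 0, "ry": 0, "rz": 0, "hand": 1},
    {"dx": 0, "dy": 0, "dz": 0, "rx": 0, "ry": 0, "rz": 0, "hand": 1},
    {"dx": 0, "dy": 0, "dz": 0, "rx": 0, "ry": 0, "rz": 0, "hand": 1},
    {"dx": 0, "dy": 0, "dz": 0, "rx": 0, "ry": 0, "rz": 0, "hand": 1},
    {"dx": 0, "dy": 0, "dz": 0, "rx": 0, "ry": 0, "rz": 0, "hand": 1},
  ],
)

```text
time: 24.1
ee_pos: [0.5257, -0.1598, 0.0985]
eef_rot: [3.139, -0.001, 0.288]
ft_force: [1.0, -4.3, 4.6]
finger_gap: 0.176
```

Emit:
servo_tool(
  rows=[
    {"dx": 0, "dy": -0.03, "dz": 0, "rx": 0, "ry": 0, "rz": 0, "hand": 1},
    {"dx": 0, "dy": -0.03, "dz": 0, "rx": 0, "ry": 0, "rz": 0, "hand": 1},
    {"dx": 0, "dy": 0, "dz": 0, "rx": 0, "ry": 0, "rz": 0, "hand": 1},
    {"dx": 0, "dy": 0, "dz": 0, "rx": 0, "ry": 0, "rz": 0, "hand": 1},
    {"dx": 0, "dy": 0, "dz": 0, "rx": 0, "ry": 0, "rz": 0, "hand": 1},
    {"dx": 0, "dy": 0, "dz": 0, "rx": 0, "ry": 0, "rz": 0, "hand": 1},
    {"dx": 0, "dy": 0, "dz": 0, "rx": 0, "ry": 0, "rz": 0, "hand": 1},
    {"dx": 0, "dy": 0, "dz": 0, "rx": 0, "ry": 0, "rz": 0, "hand": 1},
    {"dx": 0, "dy": 0, "dz": 0, "rx": 0, "ry": 0, "rz": 0, "hand": 1},
    {"dx": 0, "dy": 0, "dz": 0, "rx": 0, "ry": 0, "rz": 0, "hand": 1},
  ],
)

```text
time: 25.35
ee_pos: [0.5253, -0.1583, 0.0985]
eef_rot: [3.139, -0.001, 0.288]
ft_force: [0.6, -4.8, 6.4]
finger_gap: 0.18
```

Emit:
servo_tool(
  rows=[
    {"dx": 0, "dy": -0.03, "dz": 0, "rx": 0, "ry": 0, "rz": 0, "hand": 1},
    {"dx": 0, "dy": -0.03, "dz": 0, "rx": 0, "ry": 0, "rz": 0, "hand": 1},
    {"dx": 0, "dy": -0.02, "dz": 0, "rx": 0, "ry": 0, "rz": 0, "hand": 1},
    {"dx": 0, "dy": 0, "dz": 0, "rx": 0, "ry": 0, "rz": 0, "hand": 1},
    {"dx": 0, "dy": 0, "dz": 0, "rx": 0, "ry": 0, "rz": 0, "hand": 1},
    {"dx": 0, "dy": 0, "dz": 0, "rx": 0, "ry": 0, "rz": 0, "hand": 1},
    {"dx": 0, "dy": 0, "dz": 0, "rx": 0, "ry": 0, "rz": 0, "hand": 1},
    {"dx": 0, "dy": 0, "dz": 0, "rx": 0, "ry": 0, "rz": 0, "hand": 1},
    {"dx": 0, "dy": 0, "dz": 0, "rx": 0, "ry": 0, "rz": 0, "hand": 1},
    {"dx": 0, "dy": 0, "dz": 0, "rx": 0, "ry": 0, "rz": 0, "hand": 1},
  ],
)

```text
time: 26.6
ee_pos: [0.5252, -0.1581, 0.0986]
eef_rot: [3.136, -0.002, 0.287]
ft_force: [5.7, -16.4, -1.8]
finger_gap: 0.182
```

The jaw has stopped against the foot (17 N). One more small push to seat it, then release.

Emit:
servo_tool(
  rows=[
    {"dx": 0, "dy": -0.03, "dz": 0, "rx": 0, "ry": 0, "rz": 0, "hand": 1},
    {"dx": 0, "dy": -0.02, "dz": 0, "rx": 0, "ry": 0, "rz": 0, "hand": 1},
    {"dx": 0, "dy": 0, "dz": 0, "rx": 0, "ry": 0, "rz": 0, "hand": 1},
    {"dx": 0, "dy": 0, "dz": 0, "rx": 0, "ry": 0, "rz": 0, "hand": 1},
    {"dx": 0, "dy": 0, "dz": 0, "rx": 0, "ry": 0, "rz": 0, "hand": 1},
    {"dx": 0, "dy": 0, "dz": 0, "rx": 0, "ry": 0, "rz": 0, "hand": 1},
    {"dx": 0, "dy": 0, "dz": 0, "rx": 0, "ry": 0, "rz": 0, "hand": 1},
    {"dx": 0, "dy": 0, "dz": 0, "rx": 0, "ry": 0, "rz": 0, "hand": 1},
    {"dx": 0, "dy": 0, "dz": 0, "rx": 0, "ry": 0, "rz": 0, "hand": 1},
    {"dx": 0, "dy": 0, "dz": 0, "rx": 0, "ry": 0, "rz": 0, "hand": 1},
  ],
)

```text
time: 27.85
ee_pos: [0.5252, -0.1581, 0.0986]
eef_rot: [3.134, -0.002, 0.287]
ft_force: [9.6, -24.7, -7.9]
finger_gap: 0.18
```

Emit:
servo_tool(
  rows=[
    {"dx": 0, "dy": 0.03, "dz": 0, "rx": 0, "ry": 0, "rz": 0, "hand": 1},
    {"dx": 0, "dy": 0, "dz": 0, "rx": 0, "ry": 0, "rz": 0, "hand": 0.5},
    {"dx": 0, "dy": 0, "dz": 0, "rx": 0, "ry": 0, "rz": 0, "hand": 0.2},
    {"dx": 0, "dy": 0, "dz": 0, "rx": 0, "ry": 0, "rz": 0, "hand": 0.1},
    {"dx": 0, "dy": 0, "dz": 0, "rx": 0, "ry": 0, "rz": 0, "hand": 0.1},
    {"dx": 0, "dy": 0, "dz": 0, "rx": 0, "ry": 0, "rz": 0, "hand": 0.1},
    {"dx": 0, "dy": 0, "dz": -0.4, "rx": 0, "ry": 0, "rz": 0, "hand": 0.1},
    {"dx": 0, "dy": 0, "dz": -0.8, "rx": 0, "ry": 0, "rz": 0, "hand": 0.1},
    {"dx": 0, "dy": 0, "dz": -1, "rx": 0, "ry": 0, "rz": 0, "hand": 0.1},
    {"dx": 0, "dy": 0, "dz": -1, "rx": 0, "ry": 0, "rz": 0, "hand": 0.1},
  ],
)

```text
time: 29.1
ee_pos: [0.5241, -0.155, 0.1793]
eef_rot: [3.141, -0.0, 0.289]
ft_force: [-0.1, 0.7, -0.2]
finger_gap: 0.452
```

Emit:
servo_tool(
  rows=[
    {"dx": 0, "dy": 0, "dz": -1, "rx": 0, "ry": 0, "rz": 0, "hand": 0.1},
    {"dx": -0.5, "dy": 0, "dz": -0.8, "rx": 0, "ry": 0, "rz": 0, "hand": 0.1},
    {"dx": -0.8, "dy": 0, "dz": 0, "rx": 0, "ry": 0, "rz": 0, "hand": 0.1},
    {"dx": -0.8, "dy": 0, "dz": 0, "rx": 0, "ry": 0, "rz": 0, "hand": 0.1},
    {"dx": -0.5, "dy": 0, "dz": 0, "rx": 0, "ry": 0, "rz": 0, "hand": 0.1},
    {"dx": 0, "dy": 0, "dz": 0, "rx": 0, "ry": 0, "rz": 0, "hand": 0.1},
    {"dx": 0, "dy": 0, "dz": 0, "rx": 0, "ry": 0, "rz": 0, "hand": 0.1},
    {"dx": 0, "dy": 0, "dz": 0, "rx": 0, "ry": 0, "rz": 0, "hand": 0.1},
    {"dx": 0, "dy": 0, "dz": 0, "rx": 0, "ry": 0, "rz": 0, "hand": 0.1},
    {"dx": 0, "dy": 0, "dz": 0, "rx": 0, "ry": 0, "rz": 0, "hand": 0.1},
  ],
)

```text
time: 30.35
ee_pos: [0.462, -0.1734, 0.2228]
eef_rot: [3.142, 0.0, 0.289]
ft_force: [0.0, -0.1, 0.9]
finger_gap: 0.452
```

```bash
python3 - <<'E'
from rig import ctrl
from h import *
import json
s=ctrl.get_state();m=ctrl.camera_model("wrist");a=ctrl.snapshot("wrist");b=ctrl.snapshot("scene")
json.dump({k:np.array(v).tolist() for k,v in m.items()},open("w6.json","w"))
cv2.imwrite("pics/w6.png",np.vstack([cv2.resize(a[40:240,100:500],None,fx=2,fy=2,interpolation=cv2.INTER_CUBIC)]))
cv2.imwrite("pics/s6.png",b)
print(s["time"],s["ft_force"],s["ee_pos"])
E
```

```text
30.35 [ 0.02403748 -0.05416919  0.87213682] [ 0.46199061 -0.17340623  0.2227748 ]
```

View pics/w6.png

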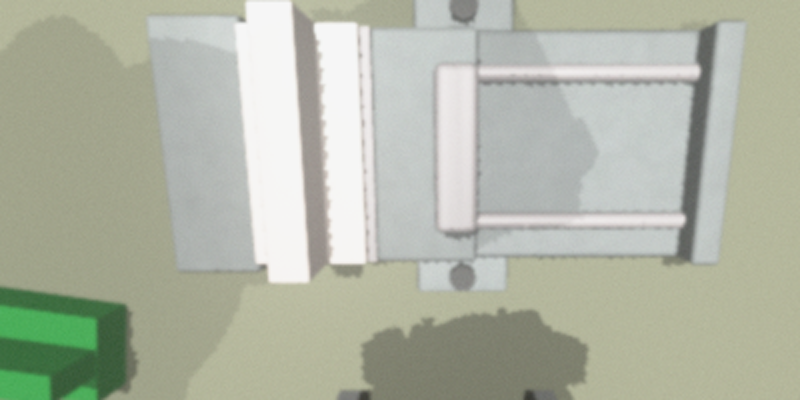

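View pics/s6.png

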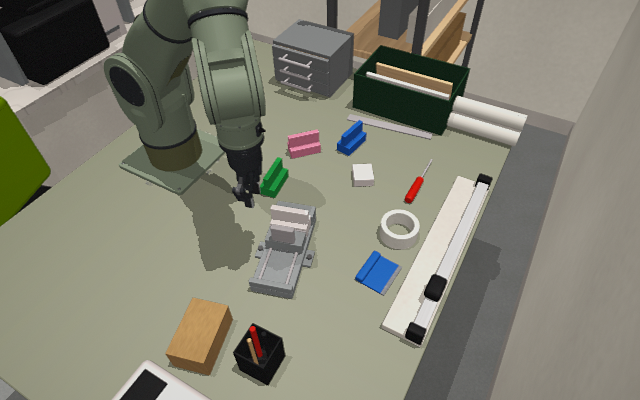

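Wrist: the foot's base spans columns 237–363 between the fixed jaw and the bright top edge of the sliding jaw (363–373). Scene: the bystanders and look-alikes are where they were. One numeric check, then I hand in.

```bash
python3 - <<'E'
from h import *
import json
from rig import ctrl
m=json.load(open("w6.json"));m["R"]=np.array(m["R"])
P=lambda u,v,z:ray(m,(100+(u-.5)/2,40+(v-.5)/2),z)
a=np.radians(16.5);w=np.array([np.cos(a),np.sin(a),0]);n=np.array([-np.sin(a),np.cos(a),0])
print("foot n far/near",P(237,23,.069)@n,P(255,264,.069)@n,"right",P(358,23,.069)@n,P(366,264,.069)@n,"w",(P(255,264,.069)@w+P(237,23,.069)@w)/2)
print("fixed block w",(P(149,16,.062)@w+P(178,270,.062)@w)/2,"jaw edge L",P(361,28,.062)@n,P(369,261,.062)@n,"R",P(372,28,.062)@n,P(378,261,.062)@n,"plate",P(456,150,.113)@n)
ctrl.close_job()
E
```

```text
foot n far/near -0.2134140810611031 -0.21221006707537418 right -0.2628788093189559 -0.26251872438664076 w 0.4592127696062477
fixed block w 0.45909078930697766 jaw edge L -0.2631374859836455 -0.2630284402182477 R -0.26776012396891796 -0.26720750265811444 plate -0.3024408915087519
the job is handed in; nothing more can be done
```

The sign foot is clamped in the vise, rib up, and the job was handed in at about 30 s of the 48 s allowed. I picked it up by its rib, set it on the parallels, and slid it against the fixed jaw, where contact reached about 15 N. After letting go, I pulled the sliding jaw up to it by the grip plate with about 26 N, then released and backed the arm away.

Last checks, from the final wrist picture and the calibration:
- **Centring:** the foot is centred along the jaws to about 0.1 mm in the final picture. An earlier close view put it within about 1 mm.
- **Fixed jaw:** the foot's long side lies flat along the fixed face. Its two ends differ by about 1 mm, which is within the measuring error.
- **Sliding jaw:** its face meets the other side of the base, with less than 1 mm measured between them. The grip plate is where it should be for a closed jaw.
- **Rest of the table:** the other things and the coloured look-alikes look unmoved in the last scene picture, by eye only. The arm was touching nothing.

Three things did not go smoothly or did not agree:
- **Refused moves:** my first three move calls were refused because the rows were incomplete. Nothing moved.
- **Push on the parallels:** pressing the foot down before release briefly showed 21 N. I eased it off before opening the gripper.
- **Starting jaw position:** early estimates of where the jaw stood differed by about 5 mm between the top and wrist cameras. The force at contact settled its final position.

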